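Rock a sample turntable's drive into mesh and index it

ROBOT

A 6-joint arm with a two-finger parallel gripper is mounted at the origin on a cart in front of the work surface, level with it; the furniture and walls round the work are solid. World frame = base frame: x ahead of the robot, y to its left, z up, the work surface at z = 0. Lengths are in mm, angles in rad, forces in N, time in s.
With the tool pointing down it reaches from about 325 to 750 mm from the base axis. Payload 7.6 kg.
Tool frame: the origin (TCP) lies midway between the tips of the shut fingers; the grasp point (between the pads) lies 19 mm behind it; z points along the fingers, y is the line along which they close (so a half turn about z gives the same grasp; the last joint's range is limited). The gripper opens to 85 mm and grips with 20 to 120 N. Pads are 22 mm wide; open, the fingers measure 114 mm over their backs; the gripper's body (76 mm by 85 mm) begins 54 mm behind the grasp point. The pads swing forward as they close: fully open they stand 13 mm farther back than shut.
Start: joints at [1.109, 0.052, 1.401, -0, 1.689, -0.07], TCP at [200.458, 485.244, 231.323] pointing down, gripper open.
Joint ranges: [-2.9, 2.9], [-0.91, 2.17], [0.12, 2.37], [-1.06, 4.2], [0.26, 2.73], [-2.93, 2.93]. Speed limits (rad/s): [2.57, 2.57, 3.01, 3.14, 3.14, 3.14].

INTERFACE

Orientations are given as a unit quaternion [w, x, y, z].
In Python, from workcell import robot gives the robot as it stands.
- The arm moves only by the shell command python3 -m crank 'ROWS' [FORCE]. ROWS is JSON, a list that holds one entry, the list of rows, each a list of 7 numbers: the turn, a rotation vector about the tool's x, y, z in units of 5 degrees (1.0 is 5 degrees), then the shift along the tool's x, y, z in mm, then the gripper's target within -1 to 1 (shut at 1, half-way at 0, fully open at -1). In form: [[[ax, ay, az, dx, dy, dz, jaw], ...]]. A call has exactly 5 rows; each row is the pose to reach, as a shift and turn from the pose commanded when the call began, along the tool's axes at that moment; what a row does not reach only later rows make up. A row lasts 1/8 s, in which the tool goes at most 62.5 mm and 10.7 degrees, less where a joint would pass 70% of its speed; a pose out of reach is approached as far as the arm can. A call with a gripper value outside its range is refused whole. The fingers move at their own pace and stop on an object; FORCE is the grip in N (left out, the last holds). Time passes only in rows, so rows that repeat a pose let the fingers close, or fill a call up. It gives the time, the measured TCP pose, the force, the opening and the grip force at its end, in the units of the state.
- robot.get_obs(): the state, without advancing time (a new reading comes with each control period).
- robot.camera(name): name is "side" or "top"; returns (picture, depth): 420x560x3 uint8, blue, green, red; 420x560 float32, mm along the optical axis (not along the pixel's ray), 0 where there is no reading.
- robot.camera_info(name): a dict with "fx", "fy", "cx", "cy" (pixels), "rvec" (rotation vector, rad) and "tvec" (3), from world to camera coordinates, as OpenCV has them. Camera axes: x right, y down, z forward; pixel columns grow to the right and rows downward; lengths in mm; the calibration is good to about 2 mm. A picture is of the moment at which its call begins. camera_info takes no time and is no camera call.
- robot.close_job(): hands the job in; it is judged then, once.
Trained networks look in the newest picture that a camera, given by its name, has taken for a name from the list of things; names that differ only in an ending like _2 or _b are one class to them, and where a whole thing is asked for, a point or a joint stands for the part that bears it (a point fixed in the world has none). Each returns a list of dicts, best first, with "conf" (0 to 1); they miss things now and then, are a little off and sometimes report something else, mostly with a low value. They report only what shows in the picture. A call takes as long as a camera call.
- robot.search_frame(camera, query): "rect" ([centre column, centre row, width, height] in pixels, round what is visible of it).
- robot.masks_of(camera, query): "pixels" (420x560 bool, what is visible of it) and "rect" ([centre column, centre row, width, height] in pixels, round what is visible of it).
- robot.pinpoint(camera, query): "uv" ([column, row] in pixels: a listed point, or the origin of a listed thing).
The state is a dict: "time": time; "joint_pos": joint angles; "qd": joint speeds; "tau": joint torques, N m; "tcp_pos": TCP position; "ee_rot": TCP orientation; "wrist_force": force on the tool from outside, world axes, zero at the start; "wrist_torque": the same for the moment, N m; "gripper_width": opening from 0.0 (shut) to 1.0 (fully open); "finger_force": force on a finger pad.
Only numpy, scipy, OpenCV 4.12 (cv2) and the standard library are available. Lean on these libraries where they do the work, as an engineer would, in place of code of your own. Each camera call takes 0.05 s, during which the arm holds its last target. There are 200 camera calls.

TASK

Couple the hand drive of the sample turntable: take the black knob, ease it down gently until the teeth touch, and rock it round a little under light pressure until they mesh and the knob goes fully home, without forcing the teeth and without dragging the sample plate round before it is engaged. Then turn the plate with the knob until the stub with the red ring stands at the white arrow, and let go; do not touch the plate itself and leave the other things on the table alone.

Things in the scene. Friction and masses are not known exactly. Their poses are not given: they have to be found in the camera images.
- drive_base: Blue round foot of the hand-driven sample turntable, 140 mm across, 24 mm high, fixed to the table; origin on the table, on the vertical axis that plate, spindle and knob share. A tongue 34 mm wide runs along its own -x to 104 mm from the axis; its upright end block, 38 mm high, carries the white arrow on top, pointing at the axis.
- mark (a point): The point on the base's -x side, 62 mm from the axis and 38 mm above the table, at which the white arrow points: the red-ringed stub belongs here.
- sample_plate: Aluminium disc, 166 mm across, its top 34 mm above the table, turning about the vertical axis (stiff: 0.15 N m of friction; it stays where it is left). Six stubs, 16 mm across and 4 mm high, stand on it 62 mm from the axis, 60 degrees apart. Origin on the axis, on the table; z axis up.
- crown (a point): Point on the axis at the height of the tops of the crown, 46 mm above the table. The crown is 9 upright teeth (pitch 40 degrees, 9 mm high, 20 to 32 mm from the axis) in the middle of the sample plate, turning with it, clamped to it at an angle that is not known. Nothing measured tells where its gaps stand; they must be found by feel.
- red_stub (a point): Centre of the top of the one red stub, with a flat red ring (27 mm across) round it, on the sample plate, 62 mm from the axis, 38 mm above the table. At the start it stands 20 to 57 degrees clockwise (seen from above) of the arrow's mark about the axis; the plate has to turn anticlockwise.
- spindle: Steel spindle on the axis (14 mm thick, turns freely, no stops) with the black knob and below it a brass hub, 64 mm across, its top 64 mm above the table with the knob up, with 3 downward square-ended dogs. Dogs are 4 mm thick, gaps of the crown 5.8 mm: once meshed there is about 2 degrees of play either way. Origin on the axis, on the table.
- knob_top (a point): Centre of the top of the round ribbed black knob, 40 mm across and 34 mm high, 104 mm above the table when up. The knob turns with the spindle and slides down it.
- gear_knob (a joint): Downward travel of the knob in m: 0 up (disengaged), 0.012 fully home; 0 to 0.002 at the start. About 2 N of friction; it stays where left. The dogs reach the tops of the teeth at 0.004. Standing on teeth, a spring between knob and hub (2.5 N per mm) gives up to 4 mm more, then it is solid and the teeth take the full push; over gaps the knob goes down to 0.012.
- gel_case: Bystander: flat black and clear case, 46x46x16 mm, right of the turntable.
- tape_roll: Bystander: roll of amber tape lying flat, 77 mm across, 19 mm high, right of the turntable.
- clear_vial: Bystander: glass vial with a white cap, 24 mm across, 50 mm high, standing left of the turntable.
- hex_keys: Bystander: blue folding hex key set, 25x85x20 mm, left of the turntable.

How it is judged:
By the outcome, as a careful person would: the job done as asked, in the order asked, and still so for the second after the job is handed in, with the robot touching nothing.
It also fails if it takes over 48 s, if anything falls off the work surface, if the arm or the gripper's body presses on something with over 40 N, if the wrist force passes 120 N, or if a joint passes its speed limit or range.

## Working session

There is one attempt and no reset: what is moved stays moved. The work goes in short steps, Python scripts to look and compute and a shell command to move; the robot and the scene stay as the last step left them, time stands still between calls to the robot, and variables do not carry over. Pictures are saved under pics/ and viewed, at most 10 in all, crops included, and the job is handed in when it is done.

```bash
mkdir -p pics; cat > h.py <<'E'
import numpy as np, cv2
from scipy.spatial.transform import Rotation as R
from workcell import robot
def ray(cam,uv,z):
    i=robot.camera_info(cam);Rm=cv2.Rodrigues(np.array(i["rvec"],float))[0];t=np.array(i["tvec"],float).ravel()
    d=Rm.T@np.array([(uv[0]-i["cx"])/i["fx"],(uv[1]-i["cy"])/i["fy"],1]);o=-Rm.T@t
    return o+d*(z-o[2])/d[2]
def rot():
    q=robot.get_obs()["ee_rot"];return R.from_quat([q[1],q[2],q[3],q[0]]).as_matrix()
E
python3 - <<'E'
from h import *
for c in ("top","side"):
    p,d=robot.camera(c);cv2.imwrite(f"pics/{c}0.png",p)
    for n,z in (("knob_top",104),("crown",46),("red_stub",38),("mark",38),("drive_base",0)):
        for r in robot.pinpoint(c,n)[:1]: print(c,n,np.round(r["uv"]),round(r["conf"],2),ray(c,r["uv"],z).round(1))
o=robot.get_obs();print(o);print(rot().round(3))
E
```

```text
top knob_top [252. 228.] 0.58 [492.7 112.  104. ]
top crown [254. 224.] 0.58 [513.3 113.2  46. ]
top red_stub [245. 252.] 0.79 [443.7 126.8  38. ]
top mark [262. 252.] 0.69 [449.   85.7  38. ]
top drive_base [254. 229.] 0.57 [508.3 115.6   0. ]
side knob_top [288. 220.] 0.56 [504.1 129.  104. ]
side crown [288. 246.] 0.69 [504.5 128.9  46. ]
side mark [316. 242.] 0.93 [445.6  95.8  38. ]
side drive_base [288. 263.] 0.91 [506. 120.   0.]
{'time': 0.6, 'joint_pos': array([ 1.10867462e+00,  5.21871882e-02,  1.40070814e+00, -1.63919716e-05,
        1.68858628e+00, -7.02800810e-02]), 'qd': array([ 0.00059669, -0.00020665,  0.0004154 ,  0.00012686, -0.00157781,
        0.00030065]), 'tau': array([ 3.73322873e-04, -3.81348968e+01, -3.60184908e+01,  5.59039688e-05,
        1.30476601e-04,  6.88096023e-06]), 'tcp_pos': array([200.47523683, 485.23803596, 231.32593154]), 'ee_rot': array([2.24580094e-05, 1.94670758e-01, 9.80868642e-01, 5.14233356e-05]), 'wrist_force': array([ 0.35646697,  0.35928322, -0.20503228]), 'wrist_torque': array([-0.01403157,  0.00751224, -0.03011298]), 'finger_force': 0.0, 'gripper_width': 0.9989871636807947}
[[-0.924  0.382  0.   ]
 [ 0.382  0.924  0.   ]
 [-0.     0.    -1.   ]]
```

```bash
python3 - <<'E'
import cv2,numpy as np
t=cv2.imread("pics/top0.png")[170:300,180:340];s=cv2.imread("pics/side0.png")[170:300,210:370]
cv2.imwrite("pics/c0.png",np.hstack([cv2.resize(a,(400,325),interpolation=2) for a in(t,s)]))
E
```

```text
(no output)
```

View pics/c0.png

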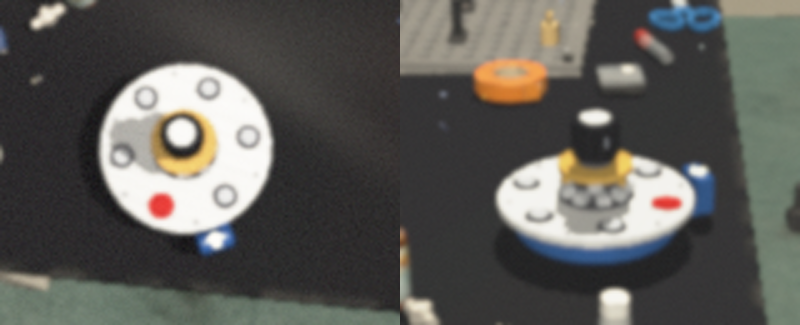

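View pics/top0.png

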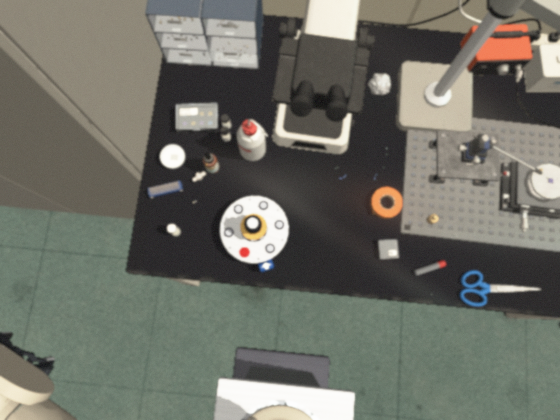

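The crops show the plate centred at about (254,230) in the top view. The knob top is at (252,223), the red stub at (244,252) and the arrow block at (266,265). In the side view the knob top is at (288,217).

```bash
cat > m.py <<'E'
from h import *
def cen(m): 
    y,x=np.nonzero(m);return np.array([x.mean(),y.mean()]),len(x)
def angs(c,p,ctr,rp):
    b,g,r=[p[...,k].astype(int) for k in range(3)]
    Y,X=np.mgrid[:420,:560];near=np.hypot(X-ctr[0],Y-ctr[1])<rp
    ru,n=cen(near&(r>140)&(g<90)&(b<90));return ru,n
E
python3 - <<'E'
from m import *
for c,ctr in(("top",(254,230)),("side",(288,250))):
    p=cv2.imread(f"pics/{c}0.png")
    ru,n=angs(c,p,ctr,60);print(c,"red",ru,n,ray(c,ru,37).round(1))
    g=p.min(2);Y,X=np.mgrid[:420,:560]
    m=((p[...,1]>110)&(np.hypot(X-ctr[0],Y-ctr[1])<48)).astype(np.uint8)
    if c=="top":
        k=max(cv2.findContours(m,0,1)[0],key=cv2.contourArea);h=cv2.convexHull(k)
        e=cv2.fitEllipse(h);print("plate",e,ray(c,e[0],34).round(1))
        for n2,uv,z in(("knob",(252.4,223.2),104),("block",(266.4,265.2),38)):print(n2,ray(c,uv,z).round(1))
        b=p.astype(int);bm=(b[...,0]-b[...,2]>50)&(np.hypot(X-266,Y-265)<15);print("blue",cen(bm),ray(c,cen(bm)[0],30))
    else: print("knob",ray(c,(288,217.2),104).round(1))
    i=robot.camera_info(c);Rm=cv2.Rodrigues(np.array(i["rvec"],float))[0];print("cam",(-Rm.T@np.array(i["tvec"]).ravel()).round(),i["fx"])
E
```

```text
top red [244.0212766  251.82978723] 47 [444.9 129.6  37. ]
plate ((254.7617950439453, 230.8559112548828), (68.59445190429688, 74.69895935058594), 159.05117797851562) [498.8 109.8  34. ]
knob [503.6 112.6 104. ]
block [418.4  72.9  38. ]
blue (array([266.4057971 , 265.69565217]), 69) [417.98740905  72.97396511  30.        ]
cam [ 311.   40. 1110.] 450.0819136611418
side red [304.89285714 243.60714286] 28 [470. 100.  37.]
knob [505.  115.5 104. ]
cam [ 463. 1139.  539.] 541.6316876122628
```

```bash
python3 -m crank '[[[0,0,0,-50,-27,5,-1],[0,0,0,-100,-54,10,-1],[0,0,0,-150,-81,20,-1],[0,0,0,-200,-108,30,-1],[0,0,0,-250,-135,40,-1]]]' 40
```

```text
time: 1.23
tcp_pos: [380.9, 263.5, 191.2]
ee_rot: [0.0, 0.195, 0.981, 0.0]
wrist_force: [0.9, 0.2, 0.3]
gripper_width: 1.0
finger_force: 0.0
```

```bash
python3 -m crank '[[[0,0,0,-50,-27,10,-1],[0,0,0,-100,-54,20,-1],[0,0,0,-150,-81,30,-1],[0,0,0,-172,-93,40,-1],[0,0,0,-172,-93,40,-1]]]' 40; python3 -c "
from h import *
print(robot.get_obs()['joint_pos'].round(3),rot().T@(np.array([503.5,113,74])-robot.get_obs()['tcp_pos']))"
```

```text
time: 1.85
tcp_pos: [503.6, 112.0, 150.3]
ee_rot: [-0.001, 0.196, 0.981, -0.0]
wrist_force: [-0.4, -0.1, 0.2]
gripper_width: 1.002
finger_force: 0.0
[ 0.147  0.068  1.546  0.     1.529 -1.029] [ 0.30384706  0.93959438 76.26102884]
```

```bash
python3 -m crank '[[[0,0,2,0,0.5,0,-1],[0,0,4,0,0.5,0,-1],[0,0,6,0,1,0,-1],[0,0,8,0,1,10,-1],[0,0,10,0,1,20,-1]]]' 20 >/dev/null; python3 -c "
from m import *
for c in('top','side'): cv2.imwrite(f'pics/{c}1.png',robot.camera(c)[0][170:300,200:360])
a=[cv2.resize(cv2.imread(f'pics/{c}1.png'),(400,325),interpolation=2) for c in('top','side')];cv2.imwrite('pics/c1.png',np.hstack(a))
o=robot.get_obs();print(o['tcp_pos'],o['joint_pos'].round(2),rot().T@(np.array([503.5,113,74])-o['tcp_pos']))"
```

```text
[502.80207594 115.31938773 130.80254096] [ 0.15  0.08  1.57  0.    1.49 -0.15] [-2.45365297e+00  3.97993509e-02  5.68011736e+01]
```

View pics/c1.png

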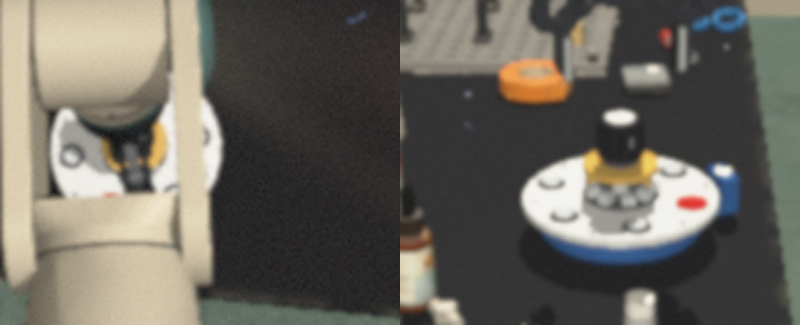

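The hand is above the knob and the side view shows the fingers straddling it. I'll descend and look again.

```bash
python3 -m crank '[[[0,0,0,-1.2,0,15,-1],[0,0,0,-2.5,1,30,-1],[0,0,0,-2.5,1,45,-1],[0,0,0,-2.5,1.5,56,-1],[0,0,0,-2.5,1.5,56,-1]]]' 20; python3 -c "
from m import *
c='side';cv2.imwrite('pics/s2.png',cv2.resize(robot.camera(c)[0][170:270,230:350],(720,600),interpolation=2))
print(rot().round(2))"
```

```text
time: 3.2
tcp_pos: [505.4, 112.3, 74.1]
ee_rot: [-0.001, 0.591, 0.807, -0.001]
wrist_force: [0.1, 0.5, -0.4]
gripper_width: 1.0
finger_force: 0.0
[[-0.3   0.95 -0.  ]
 [ 0.95  0.3  -0.  ]
 [ 0.   -0.   -1.  ]]
```

View pics/s2.png

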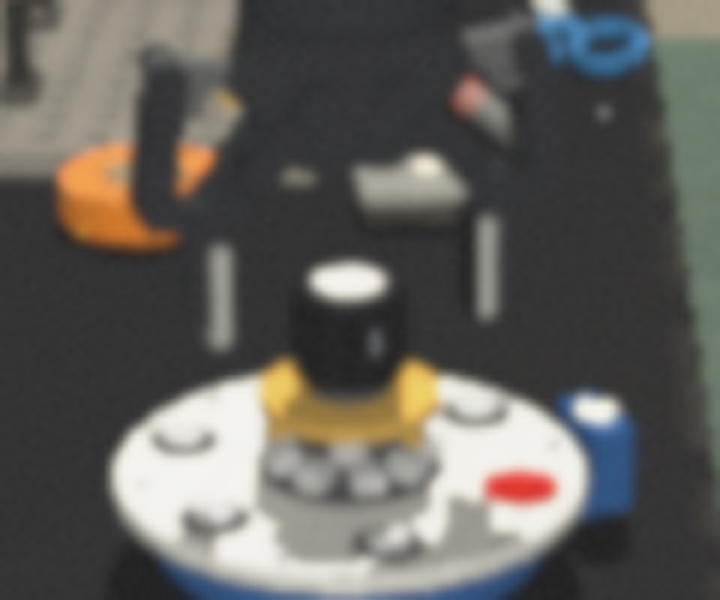

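The fingers straddle the knob and are well centred: the pads are at columns 220 and 487, the knob at 348. I'll go a bit lower and close.

```bash
python3 -m crank '[[[0,0,0,0,1,5,-1],[0,0,0,0,1,5,0.3],[0,0,0,0,1,5,0.5],[0,0,0,0,1,5,0.7],[0,0,0,0,1,5,0.7]]]' 40;python3 -m crank '[[[0,0,0,0,0,0,0.7],[0,0,0,0,0,0,0.7],[0,0,0,0,0,0,0.7],[0,0,0,0,0,0,0.7],[0,0,0,0,0,0,0.7]]]' 40; python3 -c "
from h import *
print(robot.get_obs()['wrist_torque'].round(2))"
```

```text
time: 3.88
tcp_pos: [505.9, 112.4, 69.9]
ee_rot: [-0.001, 0.591, 0.807, -0.001]
wrist_force: [-5.7, -2.4, 1.1]
gripper_width: 0.457
finger_force: 40.1
time: 4.5
tcp_pos: [505.9, 112.3, 69.9]
ee_rot: [-0.001, 0.591, 0.807, -0.001]
wrist_force: [-7.1, -2.7, 0.8]
gripper_width: 0.461
finger_force: 40.1
[-0.17  0.46  0.05]
```

```bash
python3 -m crank '[[[0,0,0,0,-1,0,0.7],[0,0,0,0,-1,0,0.7],[0,0,0,0,-1,0.5,0.7],[0,0,0,0,-1,1,0.7],[0,0,0,0,-1,1.5,0.7]]]' 40;python3 -m crank '[[[0,0,0,0,0,0.4,0.7],[0,0,0,0,0,0.8,0.7],[0,0,0,0,0,1,0.7],[0,0,0,0,0,1,0.7],[0,0,0,0,0,1,0.7]]]' 40
```

```text
time: 5.12
tcp_pos: [505.8, 112.3, 68.8]
ee_rot: [-0.0, 0.591, 0.807, -0.0]
wrist_force: [-4.7, -2.0, 2.6]
gripper_width: 0.455
finger_force: 40.9
time: 5.75
tcp_pos: [505.9, 112.3, 67.8]
ee_rot: [-0.0, 0.591, 0.807, -0.0]
wrist_force: [-4.6, -1.6, -0.1]
gripper_width: 0.454
finger_force: 40.9
```

```bash
python3 -m crank '[[[0,0,0,0,-0.5,0.3,0.7],[0,0,0,0,-1,0.6,0.7],[0,0,0,0,-1.5,0.9,0.7],[0,0,0,0,-1.5,1.2,0.7],[0,0,0,0,-1.5,1.2,0.7]]]' 40
```

```text
time: 6.38
tcp_pos: [505.6, 112.2, 67.3]
ee_rot: [0.001, 0.591, 0.807, 0.001]
wrist_force: [4.9, 2.2, 3.3]
gripper_width: 0.458
finger_force: 41.1
```

```bash
python3 -m crank '[[[0,0,0,0,0,0.3,0.7],[0,0,0,0,0,0.6,0.7],[0,0,0,0,0,0.9,0.7],[0,0,0,0,0,1,0.7],[0,0,0,0,0,1,0.7]]]' 40
```

```text
time: 7.0
tcp_pos: [505.6, 112.2, 66.5]
ee_rot: [0.001, 0.591, 0.807, 0.001]
wrist_force: [5.6, 2.4, 3.4]
gripper_width: 0.455
finger_force: 41.2
```

```bash
python3 -m crank '[[[0,0,0,0,0.3,0.3,0.7],[0,0,0,0,0.6,0.6,0.7],[0,0,0,0,0.6,0.9,0.7],[0,0,0,0,0.6,1,0.7],[0,0,0,0,0.6,1,0.7]]]' 40
```

```text
time: 7.62
tcp_pos: [505.6, 112.2, 65.4]
ee_rot: [0.0, 0.591, 0.807, 0.001]
wrist_force: [2.5, 2.1, 7.0]
gripper_width: 0.454
finger_force: 41.4
```

```bash
python3 -m crank '[[[0,0,-0.15,0,0,0,0.7],[0,0,-0.3,0,0,0,0.7],[0,0,-0.45,0,0,0,0.7],[0,0,-0.6,0,0,0,0.7],[0,0,-0.6,0,0,0,0.7]]]' 40;python3 -c "
from h import *
print(robot.get_obs()['wrist_torque'].round(3))"
```

```text
time: 8.25
tcp_pos: [505.7, 112.3, 65.4]
ee_rot: [0.001, 0.57, 0.822, 0.001]
wrist_force: [3.4, 1.8, 6.7]
gripper_width: 0.457
finger_force: 41.4
[ 0.34  -0.708 -0.068]
```

```bash
python3 -m crank '[[[0,0,-0.15,0,0,0,0.7],[0,0,-0.3,0,0,0,0.7],[0,0,-0.45,0,0,0,0.7],[0,0,-0.6,0,0,0,0.7],[0,0,-0.6,0,0,0,0.7]]]' 40;python3 -c "
from h import *
print(robot.get_obs()['wrist_torque'].round(3))"
```

```text
time: 8.88
tcp_pos: [505.7, 112.3, 65.4]
ee_rot: [0.001, 0.548, 0.837, 0.001]
wrist_force: [3.8, 1.4, 6.1]
gripper_width: 0.451
finger_force: 41.4
[ 0.413 -0.761 -0.065]
```

```bash
python3 -m crank '[[[0,0,-0.15,0,0,0,0.7],[0,0,-0.3,0,0,0,0.7],[0,0,-0.45,0,0,0,0.7],[0,0,-0.6,0,0,0,0.7],[0,0,-0.6,0,0,0,0.7]]]' 40;python3 -c "
from h import *
print(robot.get_obs()['wrist_torque'].round(3))"
```

```text
time: 9.5
tcp_pos: [505.8, 112.3, 65.4]
ee_rot: [0.001, 0.526, 0.851, 0.001]
wrist_force: [3.5, 1.7, 5.5]
gripper_width: 0.457
finger_force: 41.4
[ 0.423 -0.801 -0.047]
```

```bash
python3 -m crank '[[[0,0,-0.15,0,0,0,0.7],[0,0,-0.3,0,0,0,0.7],[0,0,-0.45,0,0,0,0.7],[0,0,-0.6,0,0,0,0.7],[0,0,-0.6,0,0,0,0.7]]]' 40;python3 -c "
from h import *
print(robot.get_obs()['wrist_torque'].round(3))"
```

```text
time: 10.12
tcp_pos: [505.9, 112.4, 65.4]
ee_rot: [0.001, 0.503, 0.864, 0.001]
wrist_force: [4.7, 2.3, 5.7]
gripper_width: 0.452
finger_force: 41.3
[ 0.496 -0.861 -0.065]
```

```bash
python3 -m crank '[[[0,0,-0.15,0,0,0.2,0.7],[0,0,-0.3,0,0,0.3,0.7],[0,0,-0.45,0,0,0.3,0.7],[0,0,-0.6,0,0,0.3,0.7],[0,0,-0.6,0,0,0.3,0.7]]]' 40;python3 -c "
from h import *
print(robot.get_obs()['wrist_torque'].round(3))"
```

```text
time: 10.75
tcp_pos: [506.0, 112.4, 65.3]
ee_rot: [0.001, 0.481, 0.877, 0.001]
wrist_force: [3.2, 2.2, 6.3]
gripper_width: 0.454
finger_force: 41.4
[ 0.488 -0.837 -0.025]
```

```bash
python3 -m crank '[[[0,0,-0.15,0,0,0,0.7],[0,0,-0.3,0,0,0,0.7],[0,0,-0.45,0,0,0,0.7],[0,0,-0.6,0,0,0,0.7],[0,0,-0.6,0,0,0,0.7]]]' 40;python3 -c "
from h import *
print(robot.get_obs()['wrist_torque'].round(3))"
```

```text
time: 11.38
tcp_pos: [505.9, 112.4, 64.5]
ee_rot: [0.001, 0.457, 0.889, 0.001]
wrist_force: [7.5, 3.6, 1.8]
gripper_width: 0.453
finger_force: 42.1
[ 0.625 -1.416  0.025]
```

Fz dropped and the tool sank, so the dogs are in the gaps. I'll ease down.

```bash
python3 -m crank '[[[0,0,0,0,0,0.3,0.7],[0,0,0,0,-0.3,0.6,0.7],[0,0,0,0,-0.5,0.9,0.7],[0,0,0,0,-0.5,1.2,0.7],[0,0,0,0,-0.5,1.5,0.7]]]' 40;python3 -c "
from h import *
print(robot.get_obs()['wrist_torque'].round(3))"
```

```text
time: 12.0
tcp_pos: [505.9, 112.4, 63.2]
ee_rot: [0.001, 0.457, 0.889, 0.001]
wrist_force: [8.4, 3.1, 1.2]
gripper_width: 0.452
finger_force: 42.1
[ 0.816 -1.612 -0.028]
```

```bash
python3 -m crank '[[[0,0,0,0,0.5,0.6,0.7],[0,0,0,0,1,1.2,0.7],[0,0,0,0,1.3,1.8,0.7],[0,0,0,0,1.3,2.4,0.7],[0,0,0,0,1.3,2.4,0.7]]]' 40;python3 -c "
from h import *
print(robot.get_obs()['wrist_torque'].round(3))"
```

```text
time: 12.62
tcp_pos: [506.0, 112.5, 60.1]
ee_rot: [0.0, 0.458, 0.889, 0.0]
wrist_force: [5.8, 0.8, -0.4]
gripper_width: 0.451
finger_force: 42.0
[ 0.448 -1.291 -0.024]
```

```bash
python3 -m crank '[[[0,0,0,0,0,0.4,0.7],[0,0,0,0,0,0.8,0.7],[0,0,0,0,0,1.2,0.7],[0,0,0,0,0,1.5,0.7],[0,0,0,0,0,1.5,0.7]]]' 40;python3 -c "
from h import *
print(robot.get_obs()['wrist_torque'].round(3))"
```

```text
time: 13.25
tcp_pos: [506.1, 112.5, 59.7]
ee_rot: [0.0, 0.457, 0.889, 0.0]
wrist_force: [2.7, 0.2, 6.9]
gripper_width: 0.452
finger_force: 42.6
[ 0.253 -0.573 -0.039]
```

```bash
python3 -m crank '[[[0,0,0,0,0,0.4,0.7],[0,0,0,0,0,0.8,0.7],[0,0,0,0,0,1,0.7],[0,0,0,0,0,1,0.7],[0,0,0,0,0,1,0.7]]]' 40;python3 -c "
from h import *
for c in('top','side'):
    p=robot.camera(c)[0];cv2.imwrite(f'pics/{c}3f.png',p);cv2.imwrite(f'pics/{c}3.png',cv2.resize(p[180:280,240:340],(400,400),interpolation=2))
cv2.imwrite('pics/c3.png',np.hstack([cv2.imread(f'pics/{c}3.png') for c in('top','side')]))"
```

```text
time: 13.88
tcp_pos: [506.2, 112.6, 59.6]
ee_rot: [0.001, 0.457, 0.889, 0.0]
wrist_force: [-1.5, -0.6, 14.5]
gripper_width: 0.454
finger_force: 43.2
```

View pics/c3.png

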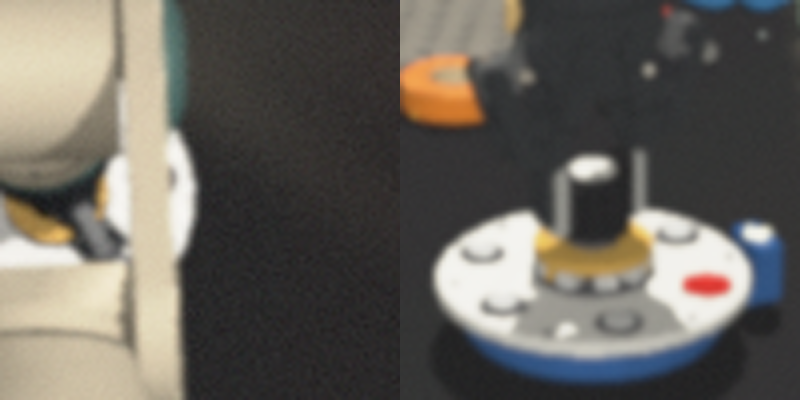

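The hub is seated on the crown and z is solid at 14 N, so it is home. The red stub is at (316.5,251) and the arrow at (329,239) in the full side picture. Next I'll work out the angle.

```bash
cat > a.py <<'E'
from h import *
A=np.array([505.3,113.])
def rep(c,p,cr,ca):
    Y,X=np.mgrid[:420,:560];b,g,r=[p[...,k].astype(int) for k in range(3)]
    o=[]
    for n,m,q,z in(("red",r-np.maximum(g,b),cr,37),("arrow",np.clip(np.minimum(r,g)-110,0,None),ca,38)):
        w=np.where(np.hypot(X-q[0],Y-q[1])<(9 if n=="red" else 6),np.clip(m,0,None),0)
        if n=="red": w=np.where(w>40,w,0)
        uv=np.array([(X*w).sum(),(Y*w).sum()])/w.sum();P=ray(c,uv,z)[:2]-A
        a=np.degrees(np.arctan2(P[1],P[0]))%360;o.append(a);print(c,n,uv.round(1),P.round(1),"r",np.hypot(*P).round(1),"ang",a.round(1))
    print("turn",o[1]-o[0])
E
python3 - <<'E'
from a import *
rep("top",cv2.imread("pics/top0.png"),(244,252),(266.4,265))
rep("side",cv2.imread("pics/side0.png"),(316.5,251),(329,239))
rep("side",cv2.imread("pics/side3f.png"),(316.5,251),(329,239))
E
```

```text
top red [244.  251.8] [-60.3  16.5] r 62.6 ang 164.7
top arrow [265.6 264.7] [-86.  -38.1] r 94.0 ang 203.9
turn 39.209047175160634
side red [316.3 250.7] [-59.2  19.8] r 62.4 ang 161.5
side arrow [328.6 238.2] [-86.  -39.4] r 94.6 ang 204.6
turn 43.11100847079675
side red [316.3 250.7] [-59.2  19.8] r 62.4 ang 161.5
side arrow [328.6 238.2] [-86.1 -39.5] r 94.7 ang 204.6
turn 43.12425382515087
```

```bash
python3 -m crank '[[[0,0,-0.5,0,0,-0.8,0.7],[0,0,-1.3,0,0,-1.2,0.7],[0,0,-2.2,0,0,-1.2,0.7],[0,0,-3.1,0,0,-1.2,0.7],[0,0,-4,0,0,-1.2,0.7]]]' 50;python3 -c "
from h import *
print(robot.get_obs()['wrist_torque'].round(3),robot.get_obs()['joint_pos'].round(2))"
```

```text
time: 14.6
tcp_pos: [506.4, 112.9, 59.8]
ee_rot: [0.001, 0.295, 0.955, 0.001]
wrist_force: [4.9, 1.6, 3.6]
gripper_width: 0.452
finger_force: 49.7
[ 0.638 -0.983 -0.132] [ 0.15  0.16  1.63  0.    1.34 -0.82]
```

```bash
python3 -m crank '[[[0,0,-0.9,0,0,0,0.7],[0,0,-1.8,0,0,0,0.7],[0,0,-2.7,0,0,0,0.7],[0,0,-3.6,0,0,0,0.7],[0,0,-4,0,0,0,0.7]]]' 50;python3 -c "
from a import *
print(robot.get_obs()['wrist_torque'].round(3),robot.get_obs()['joint_pos'].round(2))
p=robot.camera('side')[0];cv2.imwrite('pics/s4.png',p);rep('side',p,(321.5,244),(329,239));t=robot.camera('top')[0];cv2.imwrite('pics/t4.png',t)"
```

```text
time: 15.22
tcp_pos: [506.6, 113.4, 59.8]
ee_rot: [0.001, 0.125, 0.992, 0.001]
wrist_force: [7.0, 5.4, 3.1]
gripper_width: 0.456
finger_force: 49.7
[ 1.072 -1.156 -0.199] [ 0.15  0.16  1.63  0.    1.34 -1.17]
side red [316.5 242.8] [-59.9 -17.9] r 62.5 ang 196.6
side arrow [328.6 238.2] [-86.1 -39.6] r 94.8 ang 204.7
turn 8.11558706741991
```

```bash
python3 -c "
from a import *
rep('side',cv2.imread('pics/s4.png'),(315.5,242.5),(329,239))"; python3 -m crank '[[[0,0,-0.4,0.5,0.5,0,0.7],[0,0,-0.8,0.5,0.5,0,0.7],[0,0,-1.2,0.5,0.5,0,0.7],[0,0,-1.5,0.5,0.5,0,0.7],[0,0,-1.5,0.5,0.5,0,0.7]]]' 50;python3 -c "
from a import *
p=robot.camera('side')[0];cv2.imwrite('pics/s5.png',p);rep('side',p,(314.5,241),(329,239))"
```

```text
side red [315.5 242.7] [-57.8 -18. ] r 60.5 ang 197.3
side arrow [328.6 238.2] [-86.1 -39.6] r 94.8 ang 204.7
turn 7.382861222801807
time: 15.95
tcp_pos: [506.6, 113.7, 59.8]
ee_rot: [0.002, 0.061, 0.998, 0.001]
wrist_force: [9.6, 2.6, 3.1]
gripper_width: 0.454
finger_force: 49.9
side red [314.  241.3] [-54.6 -25.2] r 60.1 ang 204.7
side arrow [328.6 238.2] [-86.  -39.4] r 94.6 ang 204.6
turn -0.15136644792579546
```

The stub lines up with the arrow in the side view. I'll release, lift and check.

```bash
python3 -m crank '[[[0,0,0,0,0,0,0],[0,0,0,0,0,0,-0.5],[0,0,0,0,0,0,-0.9],[0,0,0,0,0,0,-0.9],[0,0,0,0,0,0,-0.9]]]' 20; python3 -m crank '[[[0,0,0,0,0,-15,-0.9],[0,0,0,0,0,-40,-0.9],[0,0,0,0,0,-80,-0.9],[0,0,0,0,40,-100,-0.9],[0,0,0,0,90,-100,-0.9]]]' 20;python3 -m crank '[[[0,0,0,0,50,0,-0.9],[0,0,0,0,100,0,-0.9],[0,0,0,0,150,0,-0.9],[0,0,0,0,190,0,-0.9],[0,0,0,0,190,0,-0.9]]]' 20;python3 -c "
from a import *
s=robot.camera('side')[0];cv2.imwrite('pics/s6.png',s);t=robot.camera('top')[0];cv2.imwrite('pics/t6.png',t)
rep('side',s,(313,241),(329,239));rep('top',t,(260,254),(266,265))
cv2.imwrite('pics/c6.png',np.hstack([cv2.resize(a,(400,400),interpolation=2) for a in(t[180:280,205:305],s[180:280,240:340])]))"
```

```text
time: 16.62
tcp_pos: [505.3, 113.2, 59.0]
ee_rot: [-0.0, 0.061, 0.998, -0.0]
wrist_force: [0.2, -0.1, -0.5]
gripper_width: 0.951
finger_force: 0.0
time: 17.25
tcp_pos: [517.8, 203.3, 163.3]
ee_rot: [0.003, 0.062, 0.998, 0.001]
wrist_force: [0.8, 0.3, -0.0]
gripper_width: 0.95
finger_force: 0.0
time: 17.88
tcp_pos: [538.7, 393.7, 159.4]
ee_rot: [0.0, 0.059, 0.998, 0.0]
wrist_force: [-0.4, -0.4, -0.7]
gripper_width: 0.947
finger_force: 0.0
side red [314.  241.3] [-54.6 -25.1] r 60.1 ang 204.7
side arrow [328.6 238.2] [-86.  -39.3] r 94.6 ang 204.6
turn -0.1521286224001983
top red [263.  251.8] [-55.7 -28.5] r 62.6 ang 207.1
top arrow [265.5 264.6] [-85.8 -37.9] r 93.8 ang 203.8
turn -3.3219154554112436
```

View pics/c6.png

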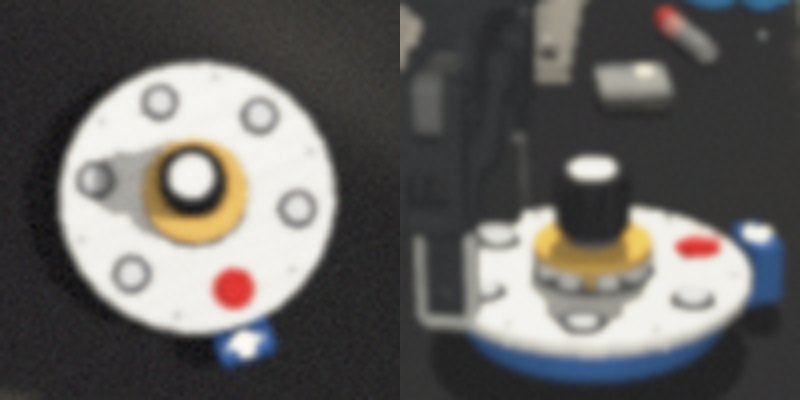

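```bash
python3 - <<'E'
from h import *
o=[]
for c,x0,y0 in(("top",253,246),("side",306,228)):
    p=cv2.imread(f"pics/{'ts'[c=='side']}6.png")
    o.append(cv2.resize(p[y0:y0+24,x0:x0+32],(400,300),interpolation=0))
    q=p.min(2)[y0:y0+24,x0:x0+32];print(c);print(q[(12 if c=="top" else 4):24,:][:12, 8:30])
cv2.imwrite("pics/c7.png",np.hstack(o))
E
```

```text
top
[[225 221 220 220 222 229 230 227 215 185 152 113  79  53  45  40  38  35
   34  39  36  37]
 [233 232 232 229 229 226 217 190 155 120  86  61  41  40  39  37  37  40
   44  38  37  40]
 [230 226 219 213 205 184 157 123  92  69  56  41  40  36  40  40  40  39
   38  35  40  41]
 [208 201 179 157 146 130 100  77  63  52  55  46  43  37  40  35  37  35
   38  38  42  40]
 [136 130 122 134 152 152 128 107  94  77  67  54  46  33  36  39  37  38
   38  39  38  40]
 [ 71  83 129 186 216 218 206 182 155 124  93  61  45  44  37  38  37  39
   39  34  38  36]
 [ 68 118 186 227 239 239 236 229 199 149 107  65  47  39  40  35  39  40
   41  41  42  39]
 [ 95 160 224 238 243 243 241 228 183 131  91  63  52  45  45  39  43  39
   36  41  37  40]
 [120 181 224 236 242 244 238 216 145  95  70  55  41  41  39  39  42  41
   39  38  40  38]
 [118 153 179 212 233 240 234 198 122  73  54  46  44  40  42  40  36  39
   40  37  35  36]
 [ 90 100 112 154 210 223 211 161 100  61  43  41  39  38  36  34  34  41
   38  37  38  41]
 [ 60  64  71  99 138 150 137 102  69  43  36  38  41  37  35  34  38  40
[... 442 characters left out ...]
7 104 156 184 176 163 162 143
  111  76  57  51]
 [211 200 187 164 128  95  72  62  55  54  72 131 200 224 226 223 218 202
  159 107  69  54]
 [188 191 192 181 159 133 113  92  72  57  72 137 207 228 233 235 232 220
  184 121  74  55]
 [134 141 148 153 149 152 157 145 119  82  68 111 168 207 223 228 227 210
  158 106  68  56]
 [ 81  87  94  99 111 145 182 193 172 129  85  80 109 137 159 179 181 156
  118  83  62  55]
 [ 54  56  56  62  80 127 185 215 213 183 128  82  67  77  91 106 113 102
   82  66  58  56]
 [ 56  56  58  61  83 132 189 223 228 217 182 123  76  53  56  63  67  66
   62  55  53  53]
 [ 92  94  99 113 136 172 213 229 234 230 216 176 115  65  50  50  53  53
   53  51  50  49]]
```

View pics/c7.png

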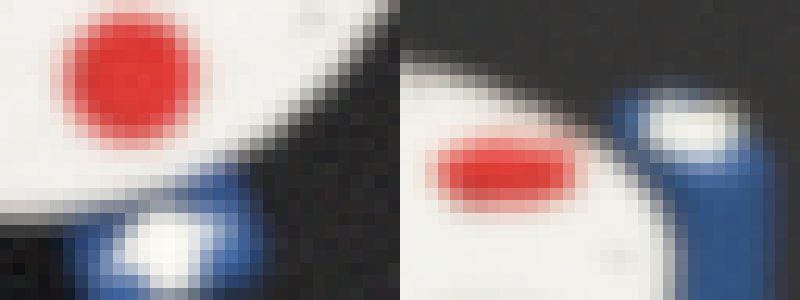

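```bash
python3 - <<'E'
from h import *
t=cv2.imread("pics/t6.png").min(2).astype(float);s=cv2.imread("pics/s6.png").min(2).astype(float)
def c(q,x,y):
    w=np.clip(q[y[0]:y[1],x[0]:x[1]]-110,0,None);Y,X=np.mgrid[y[0]:y[1],x[0]:x[1]];return (X*w).sum()/w.sum(),(Y*w).sum()/w.sum()
red={"top":[(244.02,251.8),(263.,251.8)],"side":[(316.3,250.7),(314.,241.3)]}
for n,a in(("top",c(t,(261,272),(263,271))),("side",c(s,(324,336),(232,243)))):
    r0,r1=[ray(n,u,38)[:2] for u in red[n]];d=r1-r0;h=np.sqrt(62**2-(d@d)/4);p=np.array([-d[1],d[0]])/np.hypot(*d)
    ax=(r0+r1)/2+p*h;A=ray(n,a,38)[:2];f=lambda v:np.degrees(np.arctan2(*(v-ax)[::-1]))%360
    print(n,a,"axis",ax.round(1),"red",f(r1).round(2),"arrow",f(A).round(2),np.hypot(*(A-ax)).round(1),"swing",f(r1)-f(r0))
E
```

```text
top (np.float64(265.76951501154736), np.float64(265.45334872979214)) axis [504.6 112.7] red 207.21 arrow 203.81 95.0 swing 42.96893226475558
side (np.float64(328.6208580397628), np.float64(238.08022322985698)) axis [505.9 118.2] red 206.99 arrow 207.59 98.0 swing 42.47865456471703
```

Once I allow for the ring's lower height (~35 mm), the side view agrees with the top view: red is about 207°, the arrow about 204.2°. That is roughly 3° of overshoot. I'll regrip and turn back a little.

```bash
python3 -m crank '[[[0,0,0,0,-50,0,-0.9],[0,0,0,0,-100,0,-0.9],[0,0,0,0,-150,0,-0.9],[0,0,0,0,-200,0,-0.9],[0,0,0,0,-240,0,-0.9]]]' 20; python3 -m crank '[[[0,0,0,0,-40,0,-0.9],[0,0,0,0,-40,10,-0.9],[0,0,0,0,-40,40,-0.9],[0,0,0,0,-40,40,-0.9],[0,0,0,0,-40,40,-0.9]]]' 20;python3 -c "
from h import *
o=robot.get_obs();print(o['tcp_pos'],rot().T@(np.array([505.3,113.2,60])-o['tcp_pos']))"
```

```text
time: 18.6
tcp_pos: [509.7, 149.9, 160.1]
ee_rot: [0.001, 0.062, 0.998, 0.0]
wrist_force: [1.1, -0.2, 0.6]
gripper_width: 0.95
finger_force: 0.0
time: 19.23
tcp_pos: [505.7, 113.5, 120.2]
ee_rot: [0.001, 0.06, 0.998, 0.0]
wrist_force: [-0.5, -0.3, 1.0]
gripper_width: 0.945
finger_force: 0.0
[505.71652607 113.45243217 120.1592372 ] [ 0.44836333 -0.32729516 60.15864763]
```

```bash
python3 -m crank '[[[0,0,0,0.4,-0.3,20,-0.9],[0,0,0,0.4,-0.3,40,-0.9],[0,0,0,0.4,-0.3,55,-0.9],[0,0,0,0.4,-0.3,60,-0.9],[0,0,0,0.4,-0.3,60,-0.9]]]' 20; python3 -m crank '[[[0,0,0,0,0,0,0.3],[0,0,0,0,0,0,0.5],[0,0,0,0,0,0,0.7],[0,0,0,0,0,0,0.7],[0,0,0,0,0,0,0.7]]]' 50;python3 -m crank '[[[0,0,0.3,0,0,0,0.7],[0,0,0.6,0,0,0,0.7],[0,0,0.8,0,0,0,0.7],[0,0,1,0,0,0,0.7],[0,0,1,0,0,0,0.7]]]' 50; sed -i 's/cr,37/cr,35.4/;s/<9/<9/' a.py; cat > b.py <<'E'
from a import *
rep('side',cv2.imread('pics/s6.png'),(314,241.3),(329,239))
print(robot.get_obs()['wrist_torque'].round(3));rep('side',robot.camera('side')[0],(314,241.5),(329,239))
E
python3 b.py
```

```text
time: 19.85
tcp_pos: [505.3, 113.0, 59.5]
ee_rot: [0.0, 0.061, 0.998, 0.0]
wrist_force: [-0.6, 0.6, -0.8]
gripper_width: 0.953
finger_force: 0.0
time: 20.48
tcp_pos: [505.5, 113.7, 60.1]
ee_rot: [0.001, 0.06, 0.998, 0.001]
wrist_force: [-0.1, 4.6, 6.0]
gripper_width: 0.449
finger_force: 50.7
time: 21.1
tcp_pos: [505.5, 113.7, 60.1]
ee_rot: [0.001, 0.104, 0.995, 0.001]
wrist_force: [-1.7, 5.2, 5.1]
gripper_width: 0.451
finger_force: 50.7
side red [314.  241.3] [-54.6 -28.5] r 61.6 ang 207.5
side arrow [328.6 238.2] [-86.  -39.3] r 94.6 ang 204.6
turn -2.968867613896407
[0.787 0.162 0.125]
side red [314.  241.3] [-54.7 -28.5] r 61.6 ang 207.5
side arrow [328.5 238.2] [-86.  -39.3] r 94.6 ang 204.6
turn -2.9702605709824184
```

```bash
python3 -m crank '[[[0,0,0.2,0,-0.5,0,0.7],[0,0,0.3,0,-0.5,0,0.7],[0,0,0.4,0,-0.5,0,0.7],[0,0,0.5,0,-0.5,0,0.7],[0,0,0.5,0,-0.5,0,0.7]]]' 50;python3 b.py | tail -4
```

```text
time: 21.78
tcp_pos: [505.5, 113.6, 60.1]
ee_rot: [0.001, 0.125, 0.992, 0.001]
wrist_force: [-0.8, 7.2, 4.9]
gripper_width: 0.455
finger_force: 50.7
[1.087 0.1   0.075]
side red [314.6 241.7] [-55.9 -26.4] r 61.8 ang 205.3
side arrow [328.6 238.2] [-86.  -39.5] r 94.7 ang 204.7
turn -0.6568747394898367
```

```bash
python3 -m crank '[[[0,0,0.1,0,0.5,0,0.7],[0,0,0.18,0,1,0,0.7],[0,0,0.18,0,1,0,0.7],[0,0,0.18,0,1,0,0.7],[0,0,0.18,0,1,0,0.7]]]' 50;python3 b.py | tail -3;  python3 -m crank '[[[0,0,0,0,0,0,0],[0,0,0,0,0,0,-0.5],[0,0,0,0,0,0,-0.9],[0,0,0,0,0,0,-0.9],[0,0,0,0,0,0,-0.9]]]' 20; python3 -m crank '[[[0,0,0,0,0,-15,-0.9],[0,0,0,0,0,-40,-0.9],[0,0,0,0,0,-80,-0.9],[0,0,0,0,40,-100,-0.9],[0,0,0,0,90,-100,-0.9]]]' 20;python3 -m crank '[[[0,0,0,0,50,0,-0.9],[0,0,0,0,100,0,-0.9],[0,0,0,0,150,0,-0.9],[0,0,0,0,190,0,-0.9],[0,0,0,0,190,0,-0.9]]]' 20;python3 -c "
from a import *
s=robot.camera('side')[0];t=robot.camera('top')[0]
rep('side',s,(314.5,241.8),(329,239));rep('top',t,(262,252),(266,267))
for c,z in (('side',38),('top',38)):
  for n in('mark','red_stub','knob_top'):
    print(c,n,[(r['conf'],ray(c,r['uv'],92 if n=='knob_top' else 38)[:2]-A) for r in robot.pinpoint(c,n)[:1]])
cv2.imwrite('pics/c8.png',np.hstack([cv2.resize(a,(400,400),interpolation=2) for a in(t[180:280,205:305],s[180:280,240:340])]))"
```

```text
time: 22.45
tcp_pos: [505.5, 113.7, 60.1]
ee_rot: [0.001, 0.133, 0.991, 0.0]
wrist_force: [-1.4, 2.7, 6.2]
gripper_width: 0.454
finger_force: 50.8
side red [314.6 241.8] [-56.  -25.8] r 61.7 ang 204.7
side arrow [328.6 238.2] [-86.1 -39.5] r 94.7 ang 204.6
turn -0.06133286260711657
time: 23.12
tcp_pos: [505.1, 113.4, 59.0]
ee_rot: [-0.0, 0.134, 0.991, -0.0]
wrist_force: [0.5, 0.1, 0.9]
gripper_width: 0.949
finger_force: 0.0
time: 23.75
tcp_pos: [530.6, 201.0, 163.4]
ee_rot: [0.003, 0.134, 0.991, 0.001]
wrist_force: [1.0, 0.8, -0.4]
gripper_width: 0.954
finger_force: 0.0
time: 24.38
tcp_pos: [578.8, 385.8, 158.8]
ee_rot: [-0.0, 0.132, 0.991, 0.0]
wrist_force: [0.3, -1.5, -0.3]
gripper_width: 0.953
finger_force: 0.0
side red [314.6 241.9] [-56.  -25.7] r 61.6 ang 204.6
side arrow [328.6 238.2] [-86.1 -39.5] r 94.7 ang 204.7
turn 0.002726599610980429
top red [261.5 252.3] [-57.1 -25.2] r 62.4 ang 203.8
top arrow [265.7 265.3] [-87.4 -38.6] r 95.6 ang 203.8
turn 0.011214246122392524
side mark [(0.66, array([-58.90390307, -27.0704252 ]))]
side red_stub [(0.57, array([-56.06374188, -16.59760224]))]
side knob_top [(0.65, array([2.02945729, 1.77625287]))]
top mark [(0.82, array([-58.26392818, -19.31707279]))]
top red_stub [(0.86, array([-48.51673292, -31.99840818]))]
top knob_top [(0.8, array([-7.66507013,  0.64669113]))]
```

View pics/c8.png

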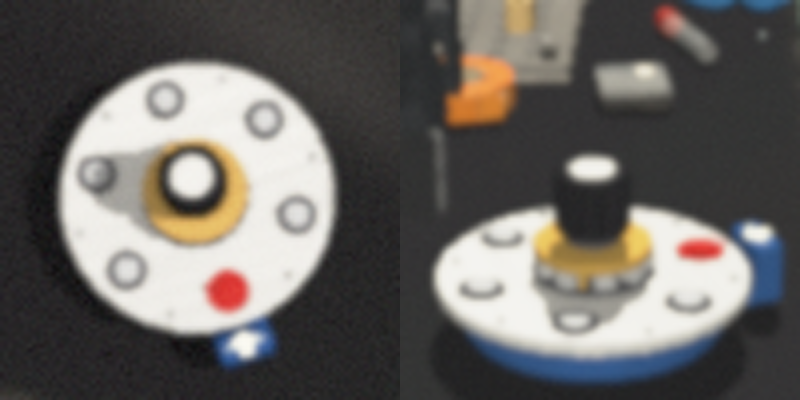

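The red stub stands at the arrow, to about 0° in both views. The knob is home and the arm is clear of everything.

```bash
python3 -c "
from workcell import robot
print(robot.close_job())"
```

```text
the job is handed in; nothing more can be done
None
```

The job is handed in: the knob meshed under light pressure and is fully home, and the red-ringed stub is within about 1° of the arrow in both views, after a regrip to turn back a 3° overshoot; the knob is released and nothing else was touched.

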